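# Load the sampler deck from the bench rack and pull out the empty canister

### The arm

A 7-joint arm with a two-finger parallel gripper is mounted at the origin on the work surface. World frame = base frame: x ahead of the robot, y to its left, z up, the work surface at z = 0. Lengths are in m, angles in rad, forces in N, time in s.
With the tool pointing down it reaches from about 0.4 to 0.925 m from the base axis. Payload 4.1 kg.
Tool frame: the origin (TCP) lies at the very end of the fingers, on their centre line; the grasp point (between the pads) lies env.hold_point_z behind it (env.hold_point_z is the distance from the TCP to the grasp point, in m); x points along the fingers, z is the direction in which the jaws open and shut, and the axes are right-handed (so a half turn about x gives the same grasp; the last joint's range is limited). The gripper opens to 85 mm and grips with 20 to 120 N. Pads are 22 mm wide; open, the fingers measure 114 mm over their backs; the gripper's body (76 mm by 85 mm) begins 54 mm behind the grasp point. The pads swing forward as they close: fully open they stand 13 mm farther back than shut.
Start: joints at [-1.264, 0.398, 0.045, 1.537, -0.019, 1.207, -0.051], TCP at [0.257, 0.597, 0.231] pointing down, gripper open.
Joint ranges: [-2.82, 2.82], [-0.49, 2.23], [-1.37, 1.46], [0, 2.46], [-1.36, 4.5], [0.23, 2], [-2.94, 2.94]. Speed limits (rad/s): [2.57, 2.57, 3.14, 3.14, 3.14, 3.14, 3.14].

### API

Orientations are given as a rotation vector (axis times angle).
In Python, from plant import env, cams gives the robot as it stands.
- The arm moves only by the tool jog_arm, never from a script. Its argument "targets" is text: rows parted by semicolons, each of 5 numbers parted by spaces: the shift along the tool's x, y, z in cm, then the turn about the tool's x in rad, then the finger opening in cm, from 0 to 8.54. A call has 1 to 20 rows; each row is the pose to reach, as a shift and turn from the pose measured when the call began, along the tool's axes at that moment; what a row does not reach only later rows make up. A row lasts 1/12 s, in which the tool goes at most 41.7 mm and 7.16 degrees, less where a joint would pass 70% of its speed; a pose out of reach is approached as far as the arm can. A call with a gripper value outside its range is refused whole. The fingers move at their own pace and stop on an object; "force" is the grip in N (left out, the last holds). Time passes only in rows, so rows that repeat a pose let the fingers close. It gives the time, the measured TCP pose, the force and the opening at its end, in the units of the state.
- env.state(): the state, without advancing time (a new reading comes with each control period).
- cams.get_image(name): name is "scene" or "top" or "wrist"; returns the picture (420x560x3 uint8, red, green, blue); there is no depth.
- cams.camera_model(name): a dict with "vertical_fov" (degrees; the focal length in pixels is half the picture's height over the tangent of half this angle, whatever the lens; pixels are square), "cx", "cy" (the principal point, pixels), "distortion" ([k1, k2, p1, p2, k3] as OpenCV has them; the pictures are not rectified), "origin" and "attitude" of the camera in the world. Camera axes: x right, y down, z forward; pixel columns grow to the right and rows downward; lengths in m; the calibration is good to about 2 mm. A picture is of the moment at which its call begins: read the wrist's pose just before it. camera_model takes no time and is no camera call; for the wrist camera it gives the pose at the moment of the call.
- env.sign_off(): hands the job in, once; it reports no verdict.
The state is a dict: "t": time; "q": joint angles; "joint_vel": joint speeds; "effort": joint torques, N m; "tcp_pos": TCP position; "tcp_rot": TCP orientation; "ft_force": force on the tool from outside, world axes, zero at the start; "torque": the same for the moment, N m; "opening": finger opening in m.
Only numpy, scipy, OpenCV 4.12 (cv2) and the standard library are available. Lean on these libraries where they do the work, as an engineer would, in place of code of your own. Each camera call takes 0.05 s, during which the arm holds its last target. There are 200 camera calls.

### The job

Load the sampler: move the sealed sample canisters from the blue bench rack into the grey cups on the deck in the same order, each into the cup directly across from its own rack well. One of the four is empty, which you can tell only by its weight when you lift it: stand that one in the square steel empties tray instead and leave its cup vacant. Keep the canisters upright, fully down in their cups, and leave the box, the beaker and the jar where they are.

Things in the scene. Friction and masses are not known exactly. Their poses are not given: they have to be found in the camera images.
- can_1: one of four like canisters, in any order: dark cylinder 46 mm across, 70 mm high, label band, 40 mm cap on top to 90 mm. Origin: centre of underside, z up, x level, from rack row square to cup row. Starts upright in a well (20 mm deep, floor 10 mm above table) of the fixed blue rack (30 mm high, wells 82 mm apart). Filled ones weigh 295 to 385 g, the one empty 60 to 80 g
- can_2: one of four like canisters, in any order: dark cylinder 46 mm across, 70 mm high, label band, 40 mm cap on top to 90 mm. Origin: centre of underside, z up, x level, from rack row square to cup row. Starts upright in a well (20 mm deep, floor 10 mm above table) of the fixed blue rack (30 mm high, wells 82 mm apart). Filled ones weigh 295 to 385 g, the one empty 60 to 80 g
- can_3: one of four like canisters, in any order: dark cylinder 46 mm across, 70 mm high, label band, 40 mm cap on top to 90 mm. Origin: centre of underside, z up, x level, from rack row square to cup row. Starts upright in a well (20 mm deep, floor 10 mm above table) of the fixed blue rack (30 mm high, wells 82 mm apart). Filled ones weigh 295 to 385 g, the one empty 60 to 80 g
- can_4: one of four like canisters, in any order: dark cylinder 46 mm across, 70 mm high, label band, 40 mm cap on top to 90 mm. Origin: centre of underside, z up, x level, from rack row square to cup row. Starts upright in a well (20 mm deep, floor 10 mm above table) of the fixed blue rack (30 mm high, wells 82 mm apart). Filled ones weigh 295 to 385 g, the one empty 60 to 80 g
- puck_p: one of four like grey round cups, fixed on the low deck in a staggered row beyond the rack, in any order: outside 70 mm across, inside 62 mm, 24 mm high, open top. Origin: centre of underside (12 mm above table), z up; inner floor 6 mm above origin. Each lies 130 to 160 mm across from its well, along the canisters' x at the start, and within 5 mm sideways
- puck_q: one of four like grey round cups, fixed on the low deck in a staggered row beyond the rack, in any order: outside 70 mm across, inside 62 mm, 24 mm high, open top. Origin: centre of underside (12 mm above table), z up; inner floor 6 mm above origin. Each lies 130 to 160 mm across from its well, along the canisters' x at the start, and within 5 mm sideways
- puck_r: one of four like grey round cups, fixed on the low deck in a staggered row beyond the rack, in any order: outside 70 mm across, inside 62 mm, 24 mm high, open top. Origin: centre of underside (12 mm above table), z up; inner floor 6 mm above origin. Each lies 130 to 160 mm across from its well, along the canisters' x at the start, and within 5 mm sideways
- puck_s: one of four like grey round cups, fixed on the low deck in a staggered row beyond the rack, in any order: outside 70 mm across, inside 62 mm, 24 mm high, open top. Origin: centre of underside (12 mm above table), z up; inner floor 6 mm above origin. Each lies 130 to 160 mm across from its well, along the canisters' x at the start, and within 5 mm sideways
- tray: empties tray: fixed square open steel tray, 100 x 100 mm outside, 92 x 92 mm inside, 22 mm high, floor 4 mm thick, standing on the table beyond one end of the rack (either end). Origin at the centre of its underside, z up
- tip_box: bystander: closed grey box with white lid, 88 x 88 mm, 64 mm high, loose, at the rack's other end. Origin at the centre of its underside
- beaker: bystander: glass beaker, 68 mm across, 85 mm high, loose. Origin at the centre of its underside
- jar: bystander: white closed jar, 60 mm across, 80 mm high, loose. Origin at the centre of its underside

How it is judged:
By the outcome, as a careful person would: the job done as asked, in the order asked, and still so for the second after the job is handed in, with the robot touching nothing.
It also fails if it takes over 115 s, if anything falls off the work surface, if the arm or the gripper's body presses on something with over 40 N, if the wrist force passes 120 N, or if a joint passes its speed limit or range.

## Working session

There is one attempt and no reset: what is moved stays moved. The work goes in short steps, Python scripts to look and compute and a tool call to move; the robot and the scene stay as the last step left them, time stands still between calls to the robot, and variables do not carry over. Pictures are saved under pics/ and viewed, about 12 in all and at most 16, crops included, and the job is handed in when it is done.

Besides the shell and the picture viewer there is one more tool, called after "Request:" as name(argument=value, ...), one argument or row to a line, values as JSON. jog_arm: Moves the arm, as the interface text tells. Its arguments: {"type":"object","properties":{"targets":{"type":"string"},"force":{"type":"number"}},"required":["targets"]}

```bash
ls; mkdir -p pics; python3 - <<'E'
from plant import env,cams
import cv2
s=env.state();print(s, env.hold_point_z)
for n in("top","scene"):
    m=cams.camera_model(n);print(n,m)
    cv2.imwrite(f"pics/{n}0.png",cams.get_image(n)[:,:,::-1])
print(cams.camera_model("wrist"))
E
```

```text
pics
{'t': 0.0, 'q': array([-1.26396091,  0.39923639,  0.04504613,  1.53789005, -0.01867705,
        1.20689924, -0.05073167]), 'joint_vel': array([ 2.00770414e-04, -1.77205513e-03,  1.90683667e-03, -1.01048587e-03,
        1.96037062e-03,  1.52091375e-03, -2.46658048e-05]), 'effort': array([-4.82964026e-05, -4.75127149e+01,  1.36441480e+00, -2.54216659e+01,
        1.15602999e-02,  9.58640274e-03, -7.32641894e-07]), 'tcp_pos': array([0.25635248, 0.59661633, 0.23023057]), 'tcp_rot': array([-0.90656312,  1.37588624,  0.90451859]), 'ft_force': array([ 0.93678438, -0.44700615, -0.69326454]), 'torque': array([-0.01992051,  0.01257661,  0.05203261]), 'opening': 0.08565105308490718} 0.0187
top {'vertical_fov': 46.56813204780628, 'cx': 284.9742844253914, 'cy': 210.5370002142028, 'distortion': array([-0.0856525,  0.       ,  0.       ,  0.       ,  0.       ]), 'origin': array([ 0.49307426, -0.00635406,  0.9872731 ]), 'attitude': array([-2.17815261,  2.13456349, -0.07159034])}
scene {'vertical_fov': 50.29403195035252, 'cx': 279.0586759380653, 'cy': 211.20060633002024, 'distortion': array([-0.08171594,  0.        ,  0.        ,  0.        ,  0.        ]), 'origin': array([1.17495906, 0.20274497, 0.98026896]), 'attitude': array([-1.59190941, -2.22272585,  0.64650269])}
{'vertical_fov': 65.88521860700635, 'cx': 281.3241187252574, 'cy': 205.53732296554725, 'distortion': array([-0.04523088,  0.        ,  0.        ,  0.        ,  0.        ]), 'origin': array([0.18042852, 0.62920593, 0.3732076 ]), 'attitude': array([2.38585049, 1.57239816, 0.25711011])}
```

View pics/top0.png

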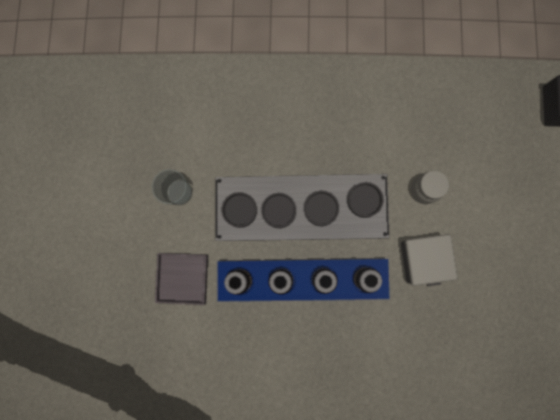

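View pics/scene0.png

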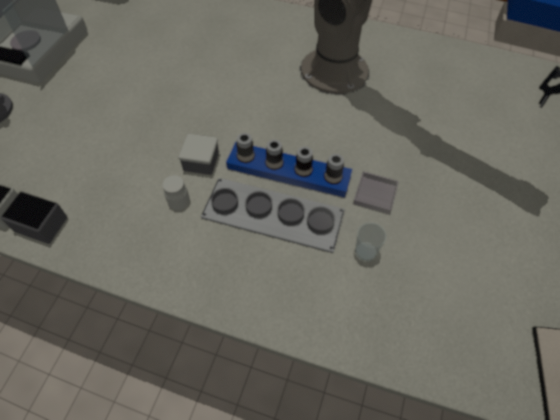

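The top view shows the rack with caps near (236,282), (281,282), (326,281), (371,280). The cups are near (240,210), (279,210), (321,208), (365,200), and the tray is near (183,278). The box is at the right end, the beaker is upper left, and the jar is upper right.

```bash
cat > h.py <<'E'
import numpy as np, cv2
from scipy.spatial.transform import Rotation as R
def KD(m):
    f=210/np.tan(np.radians(m["vertical_fov"]/2))
    return np.array([[f,0,m["cx"]],[0,f,m["cy"]],[0,0,1]]),np.array(m["distortion"])
def toplane(m,px,z):
    K,D=KD(m); px=np.asarray(px,float).reshape(-1,1,2)
    n=cv2.undistortPoints(px,K,D).reshape(-1,2)
    d=R.from_rotvec(m["attitude"]).apply(np.c_[n,np.ones(len(n))]); o=m["origin"]
    return o+d*((z-o[2])/d[:,2])[:,None]
def proj(m,P):
    K,D=KD(m); r=R.from_rotvec(m["attitude"]).inv()
    return cv2.projectPoints(np.asarray(P,float).reshape(-1,3),r.as_rotvec(),-r.apply(m["origin"]),K,D)[0].reshape(-1,2)
def circ(c,r,z,n=60):
    a=np.linspace(0,2*np.pi,n,endpoint=False); return np.c_[c[0]+r*np.cos(a),c[1]+r*np.sin(a),a*0+z]
E
python3 - <<'E'
from h import *
from plant import env,cams
m=cams.camera_model("top"); im=cv2.imread("pics/top0.png"); g=cv2.cvtColor(im,cv2.COLOR_BGR2GRAY)
big=cv2.resize(im,None,fx=4,fy=4,interpolation=cv2.INTER_CUBIC)
def opt(fn,x0):
    from scipy.optimize import minimize
    return minimize(fn,x0,method="Nelder-Mead",options=dict(initial_simplex=np.array([x0,x0+[.006,0],x0+[0,.006]]))).x
gb=cv2.GaussianBlur(g,(0,0),.7).astype(np.float32)
samp=lambda P:cv2.remap(gb,*[a.astype(np.float32).reshape(1,-1) for a in proj(m,P).T],cv2.INTER_LINEAR).mean()
out=[]
for p in [(236,282),(281,282),(326,281),(371,280)]:
    # cap: bright ring inside r 20mm, dark outside
    x0=toplane(m,p,.1)[0,:2]
    x=opt(lambda x:samp(circ(x,.022,.1))-samp(circ(x,.016,.1)),x0); out.append((x,.02,.1))
for p in [(240,210),(279,210),(321,208),(365,200)]:
    x0=toplane(m,p,.036)[0,:2]
    x=opt(lambda x:samp(circ(x,.033,.036))-samp(circ(x,.037,.036)),x0); out.append((x,.035,.036))
for x,r,z in out:
    print(x.round(4),proj(m,[[*x,z]]).round(1))
    cv2.polylines(big,[((proj(m,circ(x,r,z))+.5)*4-.5).round().astype(int).reshape(-1,1,2)],True,(0,0,255),1)
cv2.imwrite("pics/crop.png",cv2.convertScaleAbs(big[640:1220,600:1400],alpha=1.6))
E
```

```text
[0.4473 0.1102] [[234.9 282.3]]
[0.4502 0.0286] [[279.9 281.8]]
[ 0.4531 -0.0529] [[325.2 281.2]]
[ 0.456  -0.1345] [[370.5 280.5]]
[0.5862 0.1145] [[239.2 209.5]]
[0.5864 0.0371] [[278.5 210.2]]
[ 0.5922 -0.0457] [[320.8 208. ]]
[ 0.6105 -0.1309] [[364.4 199.5]]
```

View pics/crop.png

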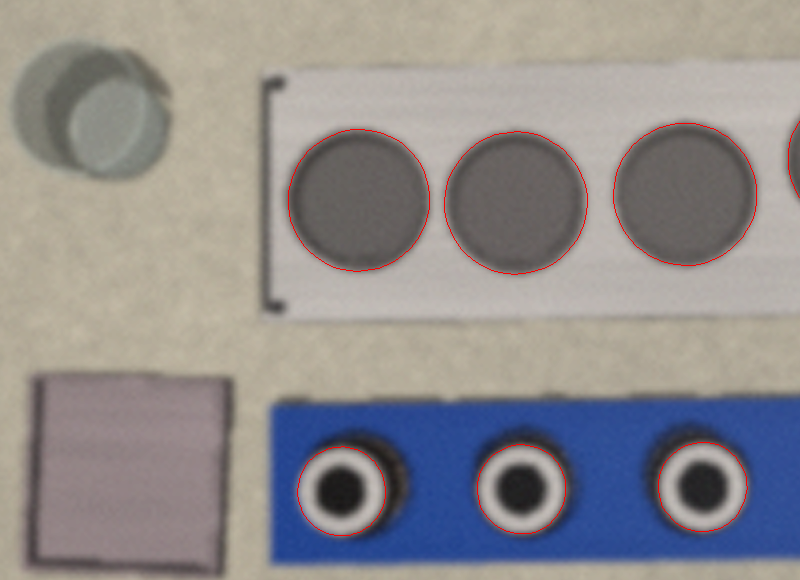

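```bash
cat >> h.py <<'E'
CANS=np.array([[.4473,.1102],[.4502,.0286],[.4531,-.0529],[.456,-.1345]])
CUPS=np.array([[.5862,.1145],[.5864,.0371],[.5922,-.0457],[.6105,-.1309]])
YAW=np.arctan2(.0087,.2447)
def go(p,yaw=YAW,s=None):
    from plant import env
    s=s or env.state(); M=R.from_rotvec(s["tcp_rot"]).as_matrix()
    want=np.array([np.cos(yaw),np.sin(yaw),0]); w=M.T@want
    a=np.arctan2(-w[1],w[2]); a=(a+np.pi/2)%np.pi-np.pi/2
    print("t",round(s["t"],2),"tcp",s["tcp_pos"].round(4),"x-axis",M[:,0].round(3),"z-axis",M[:,2].round(3),"F",s["ft_force"].round(2),"open",round(s["opening"],4))
    print("shift cm",(M.T@(np.array(p)-s["tcp_pos"])*100).round(2),"turn",round(a,3), "alt",round(a-np.sign(a)*np.pi,3))
E
python3 - <<'E'
from h import *
from plant import env,cams
go([*CANS[0],.2])
m=cams.camera_model("top")
tl=((np.array([[634,374],[833,378],[822,575],[627,565]])+[0,0])-0)
c=np.array([[32,374],[233,378],[224,576],[25,565]])+[600,640]
print(toplane(m,(c+.5)/4-.5,.022).round(4),toplane(m,(c+.5)/4-.5,.022).mean(0))
E
```

```text
t 0.1 tcp [0.2564 0.5967 0.2304] x-axis [-0.001 -0.002 -1.   ] z-axis [ 0.395  0.919 -0.002] F [ 0.4  -0.7  -0.93] open 0.0853
shift cm [  3.11 -36.74 -37.16] turn 1.13 alt -2.012
[[0.4969 0.2778 0.022 ]
 [0.4974 0.1761 0.022 ]
 [0.3999 0.1774 0.022 ]
 [0.4022 0.2774 0.022 ]] [0.44910946 0.22718032 0.022     ]
```

Request:
jog_arm(
  targets="0 -2 -2 0 8.5;0 -5 -5 0.1 8.5;0 -8 -8 0.2 8.5;0.5 -11 -11 0.3 8.5;1 -14 -14 0.4 8.5;1 -17 -17 0.5 8.5;1.5 -20 -20 0.6 8.5;1.5 -23 -23 0.7 8.5;2 -26 -26 0.8 8.5;2 -29 -29 0.9 8.5;2.5 -32 -32 1 8.5;3 -35 -35 1.1 8.5;3.1 -36.7 -37.2 1.13 8.5;3.1 -36.7 -37.2 1.13 8.5;3.1 -36.7 -37.2 1.13 8.5;3.1 -36.7 -37.2 1.13 8.5;3.1 -36.7 -37.2 1.13 8.5",
)

```text
t: 1.52
tcp_pos: [0.4463, 0.1116, 0.1999]
tcp_rot: [-0.031, 1.572, 0.029]
ft_force: [-0.5, 0.3, 0.4]
opening: 0.0854
```

```bash
python3 - <<'E'
from h import *
from plant import env,cams
s=env.state(); print(s["q"].round(2)); go([*CANS[0],.041],s=s)
m=cams.camera_model("wrist"); im=cams.get_image("wrist")[:,:,::-1].copy()
for c in CANS: cv2.polylines(im,[proj(m,circ(c,.02,.1)).round().astype(int).reshape(-1,1,2)],True,(0,0,255),1)
for c in CUPS: cv2.polylines(im,[proj(m,circ(c,.035,.036)).round().astype(int).reshape(-1,1,2)],True,(0,0,255),1)
cv2.imwrite("pics/w1.png",cv2.convertScaleAbs(im,alpha=1.5))
E
```

```text
[-0.8   0.09  0.49  2.02 -0.05  1.04 -0.25]
t 1.52 tcp [0.4463 0.1116 0.1999] x-axis [-0.001 -0.001 -1.   ] z-axis [ 0.999  0.038 -0.001] F [-0.54  0.28  0.42] open 0.0854
shift cm [15.89 -0.12  0.11] turn 0.002 alt -3.139
```

View pics/w1.png

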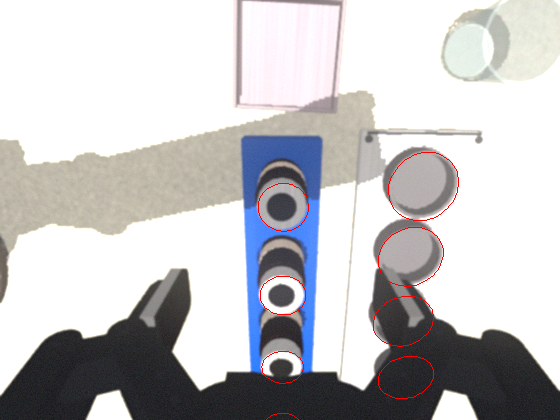

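The overlaid circles match the caps in this wrist view. The cups sit about 3–5 px higher than predicted, which I'll recheck when closer.

Request:
jog_arm(
  targets="2 -0.1 0.1 0 8.5;5 -0.1 0.1 0 8.5;8 -0.1 0.1 0 8.5;11 -0.1 0.1 0 8.5;13 -0.1 0.1 0 8.5;14.5 -0.1 0.1 0 8.5;15.5 -0.1 0.1 0 8.5;15.9 -0.1 0.1 0 8.5;15.9 -0.1 0.1 0 8.5;15.9 -0.1 0.1 0 8.5;15.9 -0.1 0.1 0 8.5",
)

```text
t: 2.48
tcp_pos: [0.4481, 0.1111, 0.0419]
tcp_rot: [-0.031, 1.57, 0.03]
ft_force: [0.7, -0.6, 0.2]
opening: 0.085
```

Request:
jog_arm(
  targets="0 0 0 0 6;0 0 0 0 5;0 0 0 0 4;0 0 0 0 3.5;0 0 0 0 3.5;0 0 0 0 3.5;0 0 0 0 3.5;0 0 0 0 3.5;0 0 0 0 3.5",
  force=40,
)

```text
t: 3.23
tcp_pos: [0.4477, 0.1112, 0.0425]
tcp_rot: [-0.03, 1.57, 0.031]
ft_force: [-2.9, -0.0, 6.3]
opening: 0.0455
```

Request:
jog_arm(
  targets="-0.5 0 0 0 3.5;-1.5 0 0 0 3.5;-3 0 0 0 3.5;-4.5 0 0 0 3.5;-6 0 0 0 3.5;-7 0 0 0 3.5;-7.5 0 0 0 3.5;-7.5 0 0 0 3.5;-7.5 0 0 0 3.5;-7.5 0 0 0 3.5;-7.5 0 0 0 3.5",
)

```text
t: 4.15
tcp_pos: [0.447, 0.1109, 0.1167]
tcp_rot: [-0.031, 1.572, 0.03]
ft_force: [0.4, 0.8, -4.4]
opening: 0.0455
```

```bash
python3 - <<'E'
from h import *
from plant import env,cams
F=[]
for i in range(3): 
    im=cams.get_image("wrist"); F.append(env.state()["ft_force"])
print(np.array(F).round(2))
s=env.state(); go([*CUPS[0],.117],s=s)
m=cams.camera_model("wrist"); im=cams.get_image("wrist")[:,:,::-1].copy()
for c in CUPS: cv2.polylines(im,[proj(m,circ(c,.035,.036)).round().astype(int).reshape(-1,1,2)],True,(0,0,255),1)
cv2.imwrite("pics/w2.png",cv2.convertScaleAbs(im,alpha=1.2))
E
```

```text
[[-0.93  0.11 -3.16]
 [-0.62  0.63 -3.62]
 [-0.06  0.78 -3.69]]
t 4.3 tcp [0.4474 0.111  0.117 ] x-axis [-0.001 -0.    -1.   ] z-axis [ 0.999  0.039 -0.001] F [-0.06  0.78 -3.69] open 0.0453
shift cm [-1.000e-02 -1.800e-01  1.388e+01] turn 0.003 alt -3.138
```

View pics/w2.png

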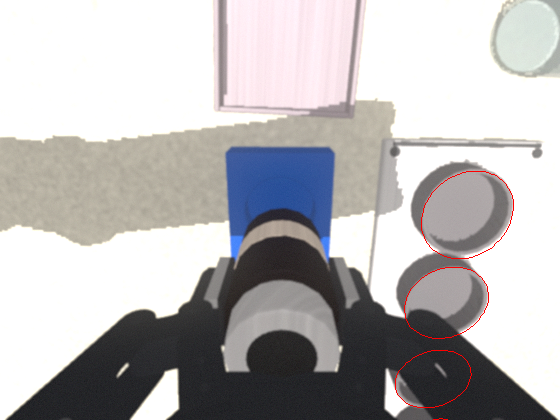

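Canister 1 is filled: it reads about 3.6 N. The cups appear displaced from the overlay by roughly (-9,-8) px here. I'll cross-check using the tray corners before placing.

```bash
python3 - <<'E'
from h import *
from plant import env,cams
m=cams.camera_model("wrist")
print("tray near corners",toplane(m,[(215,109),(355,117)],.022).round(4))
print("deck corner tops? bracket dots",toplane(m,[(395,151),(537,153)],.012).round(4))
mt=cams.camera_model("top"); 
print("top brackets",toplane(mt,(np.array([[880,949],[880,725]])-.0+.5)/4-.5,.012).round(4))
im=cv2.imread("pics/w2.png")
cv2.imwrite("pics/w2c.png",cv2.resize(im[130:360,340:560],None,fx=2.6,fy=2.6,interpolation=cv2.INTER_CUBIC))
E
```

```text
tray near corners [[0.3975 0.1831 0.022 ]
 [0.4971 0.1815 0.022 ]]
deck corner tops? bracket dots [[0.5329 0.1571 0.012 ]
 [0.6471 0.161  0.012 ]]
top brackets [[0.5326 0.1554 0.012 ]
 [0.6463 0.1594 0.012 ]]
```

View pics/w2c.png

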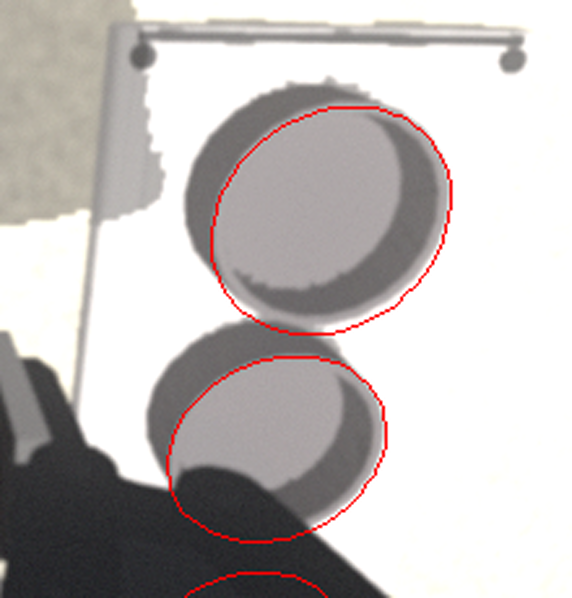

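The close-up explains it. The red circles follow the overexposed cup rims, and the dark crescents are only shadow. The deck brackets agree within about 2 mm, so I'll place.

Request:
jog_arm(
  targets="0 0 1 0 3.5;0 0 3 0 3.5;0 0 5.5 0 3.5;0 0 8 0 3.5;0 0 10.5 0 3.5;0 0 12.5 0 3.5;0 0 13.5 0 3.5;0 0 13.9 0 3.5;0 0 13.9 0 3.5;1 0 13.9 0 3.5;2.5 0 13.9 0 3.5;4 0 13.9 0 3.5;5 0 13.9 0 3.5;5.8 0 13.9 0 3.5;6.3 0 13.9 0 3.5;6.5 0 13.9 0 3.5;6.6 0 13.9 0 3.5;6.6 0 13.9 0 3.5",
)

```text
t: 5.85
tcp_pos: [0.5866, 0.1164, 0.0513]
tcp_rot: [-0.031, 1.571, 0.03]
ft_force: [0.5, -0.2, -2.9]
opening: 0.0454
```

```bash
python3 - <<'E'
from h import *
go([*CUPS[0],.0505])
E
```

```text
t 5.85 tcp [0.5866 0.1164 0.0513] x-axis [ 0. -0. -1.] z-axis [0.999 0.039 0.   ] F [ 0.45 -0.23 -2.9 ] open 0.0454
shift cm [ 0.08 -0.19 -0.05] turn 0.003 alt -3.138
```

Still hanging about 1 mm up. I'll lower it slightly, open, rise to about z 0.15 and move back over can 2.

Request:
jog_arm(
  targets="0.05 -0.1 0 0 3.5;0.1 -0.1 0 0 3.5;0.15 -0.1 0 0 3.5;0.15 -0.1 0 0 3.5;0.15 -0.1 0 0 5.5;0.1 -0.1 0 0 7;0.1 -0.1 0 0 8.5;0.1 -0.1 0 0 8.5;0 -0.1 0 0 8.5;0 -0.1 0 0 8.5;0 -0.1 0 0 8.5",
)

```text
t: 6.77
tcp_pos: [0.5868, 0.1155, 0.0514]
tcp_rot: [-0.031, 1.57, 0.03]
ft_force: [0.4, -0.4, -0.9]
opening: 0.0847
```

Request:
jog_arm(
  targets="-1 0 0 0 8.5;-3 0 0 0 8.5;-6 0 0 0 8.5;-9 0 0 0 8.5;-10 -1 -2 0 8.5;-10 -3 -5 0 8.5;-10 -5 -8 0 8.5;-10 -7 -11 0 8.5;-10 -8 -13 0 8.5;-10 -8.1 -13.9 0 8.5;-10 -8.1 -13.9 0 8.5;-10 -8.1 -13.9 0 8.5;-10 -8.1 -13.9 0 8.5",
)

```text
t: 7.85
tcp_pos: [0.4528, 0.0303, 0.152]
tcp_rot: [-0.031, 1.568, 0.032]
ft_force: [0.1, 0.1, 0.6]
opening: 0.0849
```

```bash
python3 - <<'E'
from h import *
from plant import env,cams
s=env.state(); go([*CANS[1],.041],s=s)
m=cams.camera_model("wrist"); im=cams.get_image("wrist")[:,:,::-1].copy()
for c in CUPS: cv2.polylines(im,[proj(m,circ(c,.035,.036)).round().astype(int).reshape(-1,1,2)],True,(0,0,255),1)
for c,z in [(CANS[1],.1),(CANS[2],.1),(CUPS[0],.108)]: cv2.polylines(im,[proj(m,circ(c,.02,z)).round().astype(int).reshape(-1,1,2)],True,(0,160,0),1)
cv2.imwrite("pics/w3.png",im)
E
```

```text
t 7.85 tcp [0.4528 0.0303 0.152 ] x-axis [ 0.003  0.    -1.   ] z-axis [0.999 0.04  0.003] F [0.12 0.1  0.61] open 0.0849
shift cm [11.1  -0.16 -0.29] turn 0.005 alt -3.137
```

View pics/w3.png

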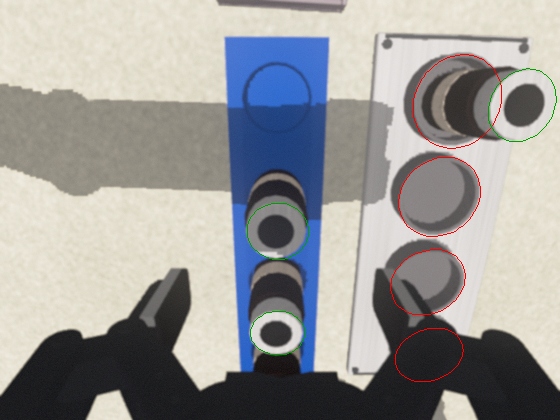

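Canister 1 stands upright in cup 1, with its cap at (522,105) as predicted for fully seated. Cans 2 and 3 match their circles, so on to canister 2.

Request:
jog_arm(
  targets="0 -0.15 -0.3 0 8.5;1 -0.15 -0.3 0 8.5;3 -0.15 -0.3 0 8.5;6 -0.15 -0.3 0 8.5;8.5 -0.15 -0.3 0 8.5;10 -0.15 -0.3 0 8.5;10.8 -0.15 -0.3 0 8.5;11.1 -0.15 -0.3 0 8.5;11.1 -0.15 -0.3 0 8.5;11.1 -0.15 -0.3 0 8.5;11.1 -0.15 -0.3 0 6;11.1 -0.15 -0.3 0 5;11.1 -0.15 -0.3 0 4;11.1 -0.15 -0.3 0 3.5;11.1 -0.15 -0.3 0 3.5;11.1 -0.15 -0.3 0 3.5;11.1 -0.15 -0.3 0 3.5;11.1 -0.15 -0.3 0 3.5;11.1 -0.15 -0.3 0 3.5",
)

```text
t: 9.48
tcp_pos: [0.4501, 0.0287, 0.0416]
tcp_rot: [-0.031, 1.568, 0.032]
ft_force: [-1.3, -0.1, 6.3]
opening: 0.0452
```

Request:
jog_arm(
  targets="-0.5 0 0 0 3.5;-1.5 0 0 0 3.5;-3 0 0 0 3.5;-4.5 0 0 0 3.5;-6 0 0 0 3.5;-7 0 0 0 3.5;-7.5 0 0 0 3.5;-7.5 0 0 0 3.5;-7.5 0 0 0 3.5;-7.5 0 0 0 3.5;-7.5 0 0 0 3.5",
)

```text
t: 10.4
tcp_pos: [0.4492, 0.0285, 0.1158]
tcp_rot: [-0.032, 1.57, 0.032]
ft_force: [0.5, -0.1, -3.8]
opening: 0.045
```

```bash
cat > wt.py <<'E'
import sys
from h import *
from plant import env,cams
i=int(sys.argv[1])-1; F=[]
for _ in range(3): cams.get_image("wrist"); F.append(env.state()["ft_force"][2])
print(np.round(F,2)); go([*CUPS[i],.0505])
E
python3 wt.py 2
```

```text
[-2.94 -3.09 -3.7 ]
t 10.55 tcp [0.4496 0.0285 0.1161] x-axis [ 0.001  0.    -1.   ] z-axis [0.999 0.04  0.001] F [ 0.56 -0.04 -3.7 ] open 0.0453
shift cm [ 6.57  0.31 13.7 ] turn 0.005 alt -3.137
```

Filled (about 3.3 N). I'll place it in cup 2.

Request:
jog_arm(
  targets="0 0 1 0 3.5;0 0.1 3 0 3.5;0 0.2 5.5 0 3.5;0 0.3 8 0 3.5;0 0.3 10.5 0 3.5;0 0.3 12.5 0 3.5;0 0.3 13.4 0 3.5;0 0.3 13.7 0 3.5;0 0.3 13.7 0 3.5;1 0.3 13.7 0 3.5;2.5 0.3 13.7 0 3.5;4 0.3 13.7 0 3.5;5 0.3 13.7 0 3.5;5.8 0.3 13.7 0 3.5;6.3 0.3 13.7 0 3.5;6.6 0.3 13.7 0 3.5;6.7 0.3 13.7 0 3.5;6.7 0.3 13.7 0 3.5",
)

```text
t: 12.05
tcp_pos: [0.5867, 0.0369, 0.0497]
tcp_rot: [-0.031, 1.569, 0.032]
ft_force: [-0.5, 0.3, -3.6]
opening: 0.0453
```

Request:
jog_arm(
  targets="0.05 0 0 0 3.5;0.1 0 0 0 3.5;0.1 0 0 0 3.5;0.1 0 0 0 5.5;0.1 0 0 0 7;0.1 0 0 0 8.5;0.1 0 0 0 8.5;0 0 0 0 8.5;0 0 0 0 8.5;0 0 0 0 8.5",
)

```text
t: 12.88
tcp_pos: [0.5869, 0.0369, 0.0498]
tcp_rot: [-0.031, 1.568, 0.032]
ft_force: [1.1, -0.2, 0.2]
opening: 0.085
```

```bash
python3 - <<'E'
from h import *
go([*CUPS[1],.0505]);go([*CANS[2],.152])
E
```

```text
t 12.88 tcp [0.5869 0.0369 0.0498] x-axis [ 0.002  0.    -1.   ] z-axis [0.999 0.04  0.002] F [ 1.07 -0.2   0.2 ] open 0.085
shift cm [-0.07  0.02 -0.04] turn 0.005 alt -3.137
t 12.88 tcp [0.5869 0.0369 0.0498] x-axis [ 0.002  0.    -1.   ] z-axis [0.999 0.04  0.002] F [ 1.07 -0.2   0.2 ] open 0.085
shift cm [-10.25  -8.44 -13.7 ] turn 0.005 alt -3.137
```

Request:
jog_arm(
  targets="-1 0 0 0 8.5;-3 0 0 0 8.5;-6 0 0 0 8.5;-9 0 0 0 8.5;-10.2 -1 -2 0 8.5;-10.2 -3 -5 0 8.5;-10.2 -5 -8 0 8.5;-10.2 -7 -11 0 8.5;-10.2 -8 -13 0 8.5;-10.2 -8.4 -13.7 0 8.5;-10.2 -8.4 -13.7 0 8.5;-10.2 -8.4 -13.7 0 8.5;-10.2 -8.4 -13.7 0 8.5;-10.2 -8.4 -13.7 0 8.5;-10.2 -8.4 -13.7 0 8.5",
)

```text
t: 14.13
tcp_pos: [0.4541, -0.0518, 0.1515]
tcp_rot: [-0.033, 1.568, 0.032]
ft_force: [-0.2, -0.1, -0.4]
opening: 0.0848
```

```bash
python3 - <<'E'
from h import *
go([*CANS[2],.041])
E
```

```text
t 14.13 tcp [ 0.4541 -0.0518  0.1515] x-axis [ 0.003 -0.    -1.   ] z-axis [0.999 0.042 0.003] F [-0.24 -0.14 -0.38] open 0.0848
shift cm [11.05 -0.1  -0.13] turn 0.006 alt -3.136
```

Request:
jog_arm(
  targets="0 -0.1 -0.1 -0 8.5;1 -0.1 -0.1 0 8.5;3 -0.1 -0.1 0 8.5;6 -0.1 -0.1 0 8.5;8.5 -0.1 -0.1 0 8.5;10 -0.1 -0.1 0 8.5;10.8 -0.1 -0.1 0 8.5;11.1 -0.1 -0.1 0 8.5;11.1 -0.1 -0.1 0 8.5;11.1 -0.1 -0.1 0 8.5;11.1 -0.1 -0.1 0 6;11.1 -0.1 -0.1 0 5;11.1 -0.1 -0.1 0 4;11.1 -0.1 -0.1 0 3.5;11.1 -0.1 -0.1 0 3.5;11.1 -0.1 -0.1 0 3.5;11.1 -0.1 -0.1 0 3.5;11.1 -0.1 -0.1 0 3.5;11.1 -0.1 -0.1 0 3.5",
)

```text
t: 15.72
tcp_pos: [0.4539, -0.0528, 0.0413]
tcp_rot: [-0.033, 1.567, 0.033]
ft_force: [-0.9, 0.6, 6.3]
opening: 0.0451
```

Request:
jog_arm(
  targets="-0.5 0 0 0 3.5;-1.5 0 0 0 3.5;-3 0 0 0 3.5;-4.5 0 0 0 3.5;-6 0 0 0 3.5;-7 0 0 0 3.5;-7.5 0 0 0 3.5;-7.5 0 0 0 3.5;-7.5 0 0 0 3.5;-7.5 0 0 0 3.5;-7.5 0 0 0 3.5",
)

```text
t: 16.63
tcp_pos: [0.453, -0.0528, 0.1155]
tcp_rot: [-0.033, 1.569, 0.033]
ft_force: [1.2, 0.6, -0.8]
opening: 0.0449
```

```bash
python3 wt.py 3
```

```text
[-1.26 -0.83 -0.66]
t 16.78 tcp [ 0.4533 -0.0529  0.1157] x-axis [ 0.002 -0.    -1.   ] z-axis [0.999 0.042 0.002] F [-0.47 -0.31 -0.66] open 0.045
shift cm [ 6.56  0.15 13.9 ] turn 0.006 alt -3.136
```

Only about 0.9 N with the jaws at 45 mm, so canister 3 is the empty one. I'll lift it clear of the other cans and carry it to the tray.

Request:
jog_arm(
  targets="-1 0 0 0 3.5;-3 0 0 0 3.5;-5.5 0 0 0 3.5;-8 0 0 0 3.5;-9 1 0 0 3.5;-9 3 0.1 0 3.5;-9 6 0.1 0 3.5;-9 9 0.2 0 3.5;-9 12 0.3 0 3.5;-9 15 0.4 0 3.5;-9 18 0.5 0 3.5;-9 21 0.6 0 3.5;-9 24 0.7 0 3.5;-9 26.5 0.7 0 3.5;-9 27.8 0.7 0 3.5;-9 28.2 0.7 0 3.5;-9 28.2 0.7 0 3.5;-9 28.2 0.7 0 3.5;-9 28.2 0.7 0 3.5;-9 28.2 0.7 0 3.5",
)

```text
t: 18.45
tcp_pos: [0.4487, 0.2273, 0.2058]
tcp_rot: [-0.031, 1.568, 0.03]
ft_force: [0.4, -0.4, -0.1]
opening: 0.0449
```

```bash
python3 - <<'E'
from h import *
from plant import env,cams
go([.449,.229,.0353])
m=cams.camera_model("top"); im=cams.get_image("top")[:,:,::-1]
cv2.imwrite("pics/t2.png",cv2.convertScaleAbs(cv2.resize(im[130:330,140:460],None,fx=2.5,fy=2.5,interpolation=cv2.INTER_CUBIC),alpha=1.5))
E
```

```text
t 18.45 tcp [0.4487 0.2273 0.2058] x-axis [ 0.002 -0.001 -1.   ] z-axis [0.999 0.039 0.002] F [ 0.35 -0.36 -0.11] open 0.0449
shift cm [17.05  0.18 -0.  ] turn 0.003 alt -3.138
```

View pics/t2.png

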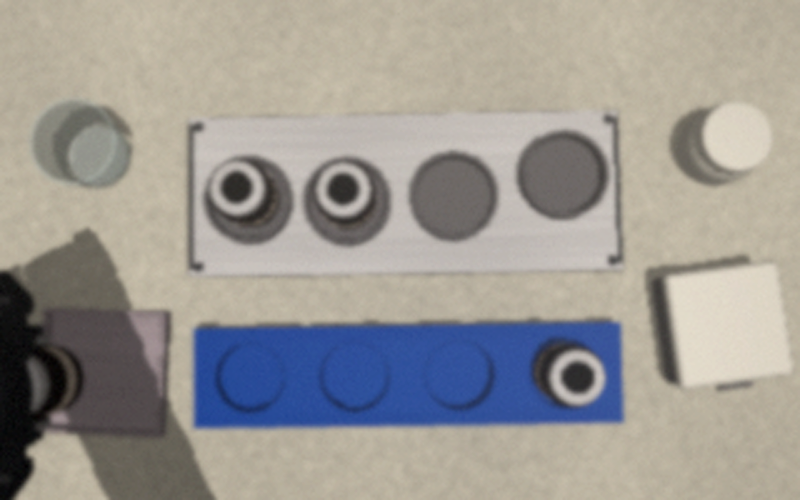

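Cups 1 and 2 are loaded, cup 3 is vacant, and can 4 remains in the rack. The empty canister is above the tray, so I'll lower it.

Request:
jog_arm(
  targets="1 0 0 0 3.5;3 0 0 0 3.5;6 0 0 0 3.5;9 0 0 0 3.5;11.5 0 0 0 3.5;13.5 0 0 0 3.5;15 0 0 0 3.5;16 0 0 0 3.5;16.6 0 0 0 3.5;16.9 0 0 0 3.5;17 0 0 0 3.5;17 0 0 0 3.5;17 0 0 0 3.5",
)

```text
t: 19.58
tcp_pos: [0.4497, 0.2279, 0.0366]
tcp_rot: [-0.03, 1.567, 0.031]
ft_force: [0.3, -0.4, -0.5]
opening: 0.0452
```

```bash
python3 - <<'E'
from h import *
go([.449,.229,.0353])
E
```

```text
t 19.58 tcp [0.4497 0.2279 0.0366] x-axis [ 0.004  0.001 -1.   ] z-axis [0.999 0.039 0.004] F [ 0.3  -0.43 -0.46] open 0.0452
shift cm [ 0.13  0.11 -0.07] turn 0.003 alt -3.138
```

Request:
jog_arm(
  targets="0.05 0 0 0 3.5;0.1 0 0 0 3.5;0.13 0 0 0 3.5;0.15 0 0 0 3.5;0.15 0 0 0 3.5;0.15 0 0 0 3.5",
)

```text
t: 20.08
tcp_pos: [0.4498, 0.2281, 0.0353]
tcp_rot: [-0.03, 1.567, 0.031]
ft_force: [0.3, 0.5, 1.2]
opening: 0.0456
```

Request:
jog_arm(
  targets="0 0 0 0 4.8;0 0 0 0 5.2;0 0 0 0 6;0 0 0 0 7;0 0 0 0 8.5;0 0 0 0 8.5;0 0 0 0 8.5;-1 0 0 0 8.5;-3 0 0 0 8.5;-6 0 0 0 8.5;-9 0 0 0 8.5;-11 0 0 0 8.5;-12 0 0 0 8.5;-12 0 0 0 8.5;-12 0 0 0 8.5",
)

```text
t: 21.33
tcp_pos: [0.4491, 0.228, 0.1553]
tcp_rot: [-0.03, 1.567, 0.032]
ft_force: [-0.1, 0.6, -1.0]
opening: 0.0849
```

```bash
python3 - <<'E'
from h import *
go([*CANS[3],.152])
E
```

```text
t 21.33 tcp [0.4491 0.228  0.1553] x-axis [ 0.004  0.001 -1.   ] z-axis [0.999 0.039 0.004] F [-0.11  0.62 -1.04] open 0.0849
shift cm [  0.28 -36.25  -0.73] turn 0.004 alt -3.138
```

Request:
jog_arm(
  targets="0 -1 0 0 8.5;0 -3 0 0 8.5;0 -6 -0.1 0 8.5;0 -9.5 -0.1 0 8.5;0 -13 -0.2 0 8.5;0 -16.5 -0.3 0 8.5;0 -20 -0.4 0 8.5;0 -23.5 -0.5 0 8.5;0 -27 -0.6 0 8.5;0 -30.5 -0.6 0 8.5;0 -33.5 -0.7 0 8.5;0 -35.5 -0.7 0 8.5;0 -36.2 -0.7 0 8.5;0 -36.2 -0.7 0 8.5;0 -36.2 -0.7 0 8.5;0 -36.2 -0.7 0 8.5;0 -36.2 -0.7 0 8.5",
)

```text
t: 22.75
tcp_pos: [0.4563, -0.1322, 0.1545]
tcp_rot: [-0.032, 1.567, 0.035]
ft_force: [-0.3, 0.1, 0.4]
opening: 0.0847
```

```bash
python3 - <<'E'
from h import *
go([*CANS[3],.041])
E
```

```text
t 22.75 tcp [ 0.4563 -0.1322  0.1545] x-axis [ 0.003  0.002 -1.   ] z-axis [0.999 0.042 0.003] F [-0.3   0.09  0.41] open 0.0847
shift cm [11.35 -0.25 -0.07] turn 0.007 alt -3.135
```

Request:
jog_arm(
  targets="0 -0.2 0 0 8.5;1 -0.2 0 0 8.5;3 -0.2 0 0 8.5;6 -0.2 0 0 8.5;8.5 -0.2 0 0 8.5;10 -0.2 0 0 8.5;11 -0.2 0 0 8.5;11.4 -0.2 0 0 8.5;11.4 -0.2 0 0 8.5;11.4 -0.2 0 0 8.5;11.4 -0.2 0 0 6;11.4 -0.2 0 0 5;11.4 -0.2 0 0 4;11.4 -0.2 0 0 3.5;11.4 -0.2 0 0 3.5;11.4 -0.2 0 0 3.5;11.4 -0.2 0 0 3.5;11.4 -0.2 0 0 3.5;11.4 -0.2 0 0 3.5",
)

```text
t: 24.33
tcp_pos: [0.4568, -0.1339, 0.0412]
tcp_rot: [-0.031, 1.567, 0.035]
ft_force: [-1.4, 0.5, 4.5]
opening: 0.0451
```

Request:
jog_arm(
  targets="-0.5 0 0 0 3.5;-1.5 0 0 0 3.5;-3 0 0 0 3.5;-4.5 0 0 0 3.5;-6 0 0 0 3.5;-7 0 0 0 3.5;-7.5 0 0 0 3.5;-7.5 0 0 0 3.5;-7.5 0 0 0 3.5;-7.5 0 0 0 3.5;-7.5 0 0 0 3.5",
)

```text
t: 25.25
tcp_pos: [0.4558, -0.134, 0.1154]
tcp_rot: [-0.031, 1.569, 0.035]
ft_force: [-0.7, 0.4, -3.5]
opening: 0.0449
```

```bash
python3 wt.py 4
```

```text
[-2.97 -3.53 -3.07]
t 25.4 tcp [ 0.4561 -0.1341  0.1157] x-axis [ 0.002  0.003 -1.   ] z-axis [0.999 0.042 0.002] F [-0.53  0.27 -3.07] open 0.0454
shift cm [ 6.55 -0.34 15.42] turn 0.007 alt -3.135
```

Request:
jog_arm(
  targets="0 0 1 0 3.5;0 -0.1 3 0 3.5;0 -0.2 6 0 3.5;0 -0.3 9 0 3.5;0 -0.3 11.5 0 3.5;0 -0.3 13.5 0 3.5;0 -0.3 14.9 0 3.5;0 -0.3 15.4 0 3.5;0 -0.3 15.4 0 3.5;1 -0.3 15.4 0 3.5;2.5 -0.3 15.4 0 3.5;4 -0.3 15.4 0 3.5;5 -0.3 15.4 0 3.5;5.8 -0.3 15.4 0 3.5;6.3 -0.3 15.4 0 3.5;6.6 -0.3 15.4 0 3.5;6.7 -0.3 15.4 0 3.5;6.7 -0.3 15.4 0 3.5",
)

```text
t: 26.9
tcp_pos: [0.6106, -0.1307, 0.0495]
tcp_rot: [-0.031, 1.567, 0.035]
ft_force: [-0.2, -0.5, -3.7]
opening: 0.0453
```

```bash
python3 - <<'E'
from h import *
go([*CUPS[3],.0492])
E
```

```text
t 26.9 tcp [ 0.6106 -0.1307  0.0495] x-axis [ 0.003  0.002 -1.   ] z-axis [0.999 0.042 0.003] F [-0.17 -0.53 -3.73] open 0.0453
shift cm [ 0.03 -0.02 -0.01] turn 0.006 alt -3.135
```

Request:
jog_arm(
  targets="0.05 0 0 0 3.5;0.1 0 0 0 3.5;0.1 0 0 0 3.5;0.1 0 0 0 5.5;0.1 0 0 0 7;0.1 0 0 0 8.5;0.1 0 0 0 8.5;0 0 0 0 8.5;0 0 0 0 8.5",
)

```text
t: 27.65
tcp_pos: [0.6107, -0.1308, 0.0497]
tcp_rot: [-0.031, 1.567, 0.035]
ft_force: [0.3, -0.6, 0.1]
opening: 0.0849
```

Request:
jog_arm(
  targets="-1 0 0 0 8.5;-3 0 0 0 8.5;-6 0 0 0 8.5;-9 0 0 0 8.5;-12 0 0 0 8.5;-15 0 0 0 8.5;-18 -2 -2 0 8.5;-20 -5 -4 0 8.5;-20 -8 -6 0 8.5;-20 -11 -8 0 8.5;-20 -14 -10 0 8.5;-20 -17 -11 0 8.5;-20 -20 -12 0 8.5;-20 -22 -12 0 8.5;-20 -22 -12 0 8.5;-20 -22 -12 0 8.5;-20 -22 -12 0 8.5",
)

```text
t: 29.07
tcp_pos: [0.4998, -0.3551, 0.2491]
tcp_rot: [-0.031, 1.567, 0.036]
ft_force: [0.6, 1.0, 0.4]
opening: 0.0847
```

```bash
python3 - <<'E'
from h import *
from plant import env,cams
print(env.state()["tcp_pos"])
for n,(y,x) in dict(top=(130,140),scene=(120,150)).items():
    m=cams.camera_model(n); im=cams.get_image(n)[:,:,::-1].copy()
    k=2.5; big=cv2.convertScaleAbs(cv2.resize(im[y:y+200,x:x+320],None,fx=k,fy=k,interpolation=cv2.INTER_CUBIC),alpha=1.5)
    for c,z in [(CUPS[0],.108),(CUPS[1],.108),(CUPS[3],.108),((.449,.228),.094)]:
        p=((proj(m,circ(c,.02,z))-[x,y]+.5)*k-.5).round().astype(int)
        cv2.polylines(big,[p.reshape(-1,1,2)],True,(0,0,255),1)
    cv2.imwrite(f"pics/{n}9.png",big)
E
```

```text
[ 0.49977331 -0.35513026  0.24906124]
```

View pics/top9.png

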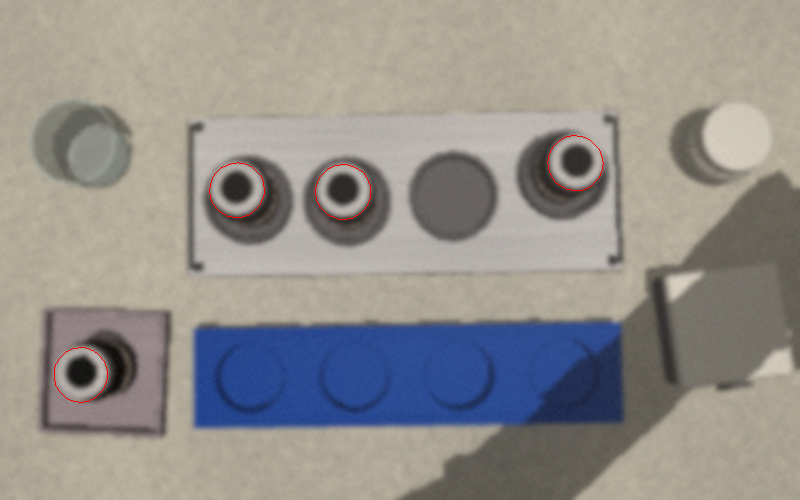

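View pics/scene9.png

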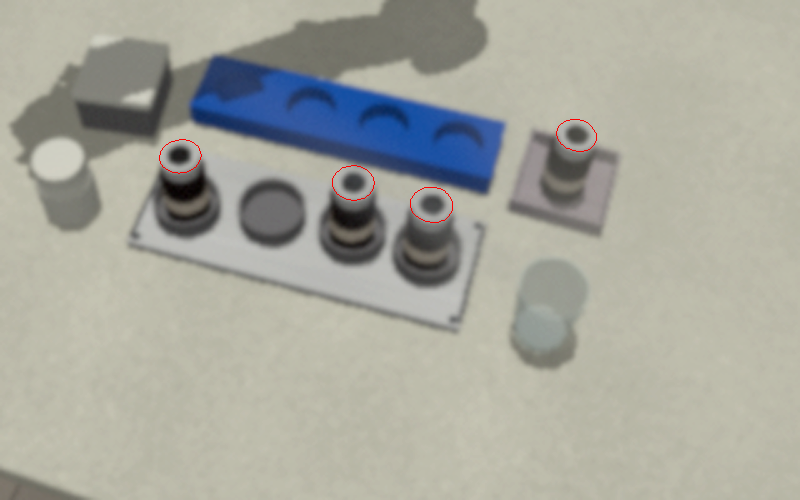

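Both views show the canisters upright in cups 1, 2 and 4, with caps on the circles predicted for fully seated. Cup 3 is vacant, the empty stands in the tray, and the box, beaker and jar have not moved. I'll hand in.

```bash
python3 -c "
from plant import env
print(env.state()['t'],env.sign_off())"
```

```text
the job is handed in; nothing more can be done
29.1667 None
```

The sampler is loaded and handed in at 29.2 s. Canisters 1, 2 and 4, counted from the tray end of the rack, are in the cups directly across from their wells. Lifted, they read about 3.6, 3.3 and 3.2 N. The third read only about 0.9 N, so it stands in the steel tray and its cup is vacant.

- **Final check:** the last top and scene pictures show all four upright. Their caps lie on or within a few pixels of the outlines I projected for fully seated canisters. The box, beaker and jar look unmoved, and the gripper is clear of everything.
- **Disagreements:** the wrist and top cameras differed by about 2 mm on the deck and about 5 mm on the tray edge. Both are within the available clearance. An apparent cup offset in the wrist view turned out to be shadow.

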